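# Lock the red bench stop with its jam nut

### The arm

A 6-joint arm with a two-finger parallel gripper is mounted at the origin on the work surface. World frame = base frame: x ahead of the robot, y to its left, z up, the work surface at z = 0. Lengths are in m, angles in degrees, forces in N, time in s.
With the tool pointing down it reaches from about 0.4 to 0.825 m from the base axis. Payload 7 kg.
Tool frame: the origin (TCP) lies midway between the tips of the shut fingers; the grasp point (between the pads) lies r.grip_depth behind it (r.grip_depth is the distance from the TCP to the grasp point, in m); z points along the fingers, y is the direction in which the jaws open and shut (so a half turn about z gives the same grasp; the last joint's range is limited). The gripper opens to 88 mm and grips with 3 to 60 N. Pads are 19 mm wide; open, the fingers measure 130 mm over their backs; the gripper's body (78 mm by 193 mm) begins 47 mm behind the grasp point.
Start: joints at [87.439, 20.546, 0.682, 0, -70.136, -16.507], TCP at [0.221, 0.638, 0.227] pointing down, gripper open.
Joint ranges: [-176.03, 176.03], [-82.01, 121.73], [-58.28, 71.71], [-173.87, 95.51], [-174.79, -0.11], [-173.66, 173.66]. Speed limits (degrees/s): [136.94, 136.94, 172.46, 180, 180, 180].

### API

Orientations are given as [roll, pitch, yaw] about the fixed x, y, z axes, in that order (R = Rz(yaw) Ry(pitch) Rx(roll)).
In Python, from plant import r, imaging, close_job gives the robot as it stands.
- The arm moves only by the tool step_arm, never from a script. Its argument "commands" is a list of rows, each a list of 2 entries, a list of its own where there are three numbers: the shift along the tool's x, y, z in mm, then the turn about the tool's z in degrees. In form: [[[x, y, z], twist], ...]. A call has 1 to 20 rows; each row shifts and turns the commanded pose from where the row before left it, along the tool's axes as they then stand; what a row does not reach is not made up. A row lasts 1/8 s, in which the tool goes at most 62.5 mm and 10.7 degrees, less where a joint would pass 70% of its speed; a pose out of reach is approached as far as the arm can. A call with a gripper value outside its range is refused whole. "gripper" is the closure, from 0 (fully open) to 1 (shut), set as the call begins (left out, the last holds). The fingers move at their own pace and stop on an object; "grip_force" is the grip in N (left out, the last holds). Time passes only in rows, so rows that do not move let the fingers close. It gives the time, the measured TCP pose, the force and the opening at its end, in the units of the state.
- r.get_state(): the state, without advancing time (a new reading comes with each control period).
- imaging.capture(name): name is "side" or "top" or "wrist"; returns a dict with "img" (480x640x3 uint8, red, green, blue), "z_map" (480x640 float32, m along the optical axis (not along the pixel's ray), 0 where there is no reading), "vfov" (degrees; the focal length in pixels is half the picture's height over the tangent of half this angle, whatever the lens; pixels are square), "cx", "cy" (the principal point, pixels), "D" ([k1, k2, p1, p2, k3] as OpenCV has them; the pictures are not rectified), "extrinsics" (4x4, takes a point from camera to world coordinates); the wrist camera has in their place "T_tool_cam" (4x4, takes a point from camera to tool coordinates, whose origin is the TCP and whose axes are the flange's). Camera axes: x right, y down, z forward; pixel columns grow to the right and rows downward; lengths in m; the calibration is good to about 2 mm. A picture is of the moment at which its call begins: read the wrist's pose just before it.
- close_job(): hands the job in, once; it reports no verdict.
The state is a dict: "time_s": time; "joints": joint angles; "qd": joint speeds; "joint_torque": joint torques, N m; "tcp_pos": TCP position; "eef_rot": TCP orientation; "contact_force": force on the tool from outside, world axes, zero at the start; "moment": the same for the moment, N m; "gripper_width": finger opening in m.
Only numpy, scipy, OpenCV 4.12 (cv2) and the standard library are available. Lean on these libraries where they do the work, as an engineer would, in place of code of your own. Each camera call takes 0.05 s, during which the arm holds its last target.

### The job

The red bench stop has been set to height but its jam nut is still backed off. Turn the black jam nut on the red stop clockwise, seen from above, until it is tight against the boss below it and its white mark lines up with the white line on the foot plate; then let go. Leave the nut of the blue stop tight as it is.

Things in the scene. Friction and masses are not known exactly. Their poses are not given: they have to be found in the camera images.
- red_nut_center (a point): centre of the red stop's black hexagonal jam nut, half-way up, on the screw's axis. Nut: 46 mm across flats, 53 mm across corners, 18 mm thick. It turns with the nut: z up, x out through the middle of the flat with the white mark; flats lie every 60 degrees from there. Tight, it is 55 mm above the bench; the nut sinks 1.9 mm per rad of clockwise turn (quick thread).
- red_stop: the red bench stop, bolted to the bench; origin under its centre. Red foot plate 100 (x) x 80 (y) x 12 mm with a white line from the centre along its +x; bright steel round boss (the threaded body) 36 mm wide, top 46 mm above the bench; fixed upright screw 24 mm thick through the nut, with a red cap 24 mm wide, top 80 mm above the bench. Fingers may reach down beside the boss.
- red_nut (a joint): turn of the red stop's nut, rad: 0 = tight on the boss (hard stop; there the nut's white mark points along the foot's white line), negative = backed off; grows as the nut turns clockwise seen from above. Starts 0.7 to 1.2 rad short of tight (-1.2 to -0.7); turns against about 0.25 N m of friction and stays where it is left.
- blue_nut (a joint): turn of the black nut on the blue bench stop, rad, same meaning; starts at 0 (tight, white marks in line). The blue stop is the same as the red one but for its blue foot plate and cap; it is bolted down to the left or right of the red one, 0.18 m or more from it between centres.
Mind the look-alikes: they are no part of the job. Leave any turquoise look-alike of the red_stop alone.

How it is judged:
By the outcome, as a careful person would: the job done as asked, in the order asked, and still so for the second after the job is handed in, with the robot touching nothing.
It also fails if it takes over 30 s, if anything falls off the work surface, if the arm or the gripper's body presses on something with over 40 N, if the wrist force passes 120 N, or if a joint passes its speed limit or range.

## Working session

There is one attempt and no reset: what is moved stays moved. The work goes in short steps, Python scripts to look and compute and a tool call to move; the robot and the scene stay as the last step left them, time stands still between calls to the robot, and variables do not carry over. Pictures are saved under pics/ and viewed, and the job is handed in when it is done.

Besides the shell and the picture viewer there is one more tool, called after ">>>" as name(argument=value, ...), one argument or row to a line, values as JSON. step_arm: Moves the arm, as the interface text tells. Its arguments: {"type":"object","properties":{"commands":{"type":"array","items":{"type":"array"}},"gripper":{"type":"number"},"grip_force":{"type":"number"}},"required":["commands"]}

```bash
mkdir -p pics; ls
cat > h.py <<'E'
import numpy as np,cv2
from plant import r,imaging,close_job
def K(d):
    f=240/np.tan(np.radians(d["vfov"]/2)); return np.array([[f,0,d["cx"]],[0,f,d["cy"]],[0,0,1.]])
def save(n,im,s=1):
    cv2.imwrite("pics/"+n,cv2.resize(im[:,:,::-1],None,fx=s,fy=s,interpolation=cv2.INTER_CUBIC))
def ray(d,u,v,T):
    p=cv2.undistortPoints(np.array([[[u,v]]],float),K(d),np.array(d["D"],float))[0,0]
    w=T[:3,:3]@np.array([p[0],p[1],1]); return T[:3,3],w
def atz(d,u,v,z,T=None):
    T=np.array(d["extrinsics"]) if T is None else T
    o,w=ray(d,u,v,T); return o+w*(z-o[2])/w[2]
def proj(d,P,T=None):
    T=np.array(d["extrinsics"]) if T is None else T
    Ti=np.linalg.inv(T); 
    return cv2.projectPoints(np.atleast_2d(P).astype(float),cv2.Rodrigues(Ti[:3,:3])[0],Ti[:3,3],K(d),np.array(d["D"],float))[0][:,0]
E
python3 - <<'E'
from h import *
import pickle
print(r.get_state(),r.grip_depth)
for n in("top","side","wrist"):
    d=imaging.capture(n); save(n+"0.png",d["img"]); pickle.dump(d,open(n+"0.pkl","wb"))
    print(n,{k:v for k,v in d.items() if k not in("img","z_map")})
E
```

```text
pics
{'time_s': 0.0, 'joints': array([ 8.74419476e+01,  2.05889526e+01,  6.32873479e-01, -2.02086131e-02,
       -7.01376265e+01, -1.65066122e+01]), 'qd': array([-0.09284372,  0.00270924, -0.07627024,  0.03795628, -0.03401155,
        0.06919887]), 'joint_torque': array([-1.99060883e-04, -5.82723570e+01,  2.93056583e+01,  6.99726149e+00,
        7.02795209e-03, -1.59281194e-04]), 'tcp_pos': array([0.22034599, 0.63748176, 0.22564361]), 'eef_rot': array([ 1.79904758e+02, -8.41220430e-03, -1.90715392e+01]), 'contact_force': array([-1.29924787, -0.07954825,  0.32596669]), 'moment': array([-0.03493186,  0.00033483, -0.03724805]), 'gripper_width': 0.08748978756196747} 0.0188
top {'vfov': 44.257640193466735, 'cx': 316.8357986907211, 'cy': 232.96275983005387, 'D': array([-0.14068901,  0.        ,  0.        ,  0.        ,  0.        ]), 'extrinsics': array([[ 0.01626273, -0.98170472,  0.1897139 ,  0.35699409],
       [-0.99986717, -0.0157617 ,  0.00414958,  0.00212117],
       [-0.00108345, -0.18975618, -0.98183065,  1.07623582],
       [ 0.        ,  0.        ,  0.        ,  1.        ]])}
[... 240 characters left out ...]
  [-0.38339299, -0.51811689,  0.76456831, -0.54668878],
       [ 0.00114041, -0.82809135, -0.56059202,  0.48472591],
       [ 0.        ,  0.        ,  0.        ,  1.        ]])}
wrist {'vfov': 63.61388745874137, 'cx': 317.80717388172746, 'cy': 242.14542745654128, 'D': array([-0.04465634,  0.        ,  0.        ,  0.        ,  0.        ]), 'T_tool_cam': array([[-7.43233922e-04, -9.69819244e-01, -2.43823872e-01,
         6.47638277e-02],
       [ 9.99999659e-01, -6.32957629e-04, -5.30625560e-04,
        -2.32351951e-04],
       [ 3.60280700e-04, -2.43824183e-01,  9.69819384e-01,
        -1.58391366e-01],
       [ 0.00000000e+00,  0.00000000e+00,  0.00000000e+00,
         1.00000000e+00]])}
```

View pics/top0.png

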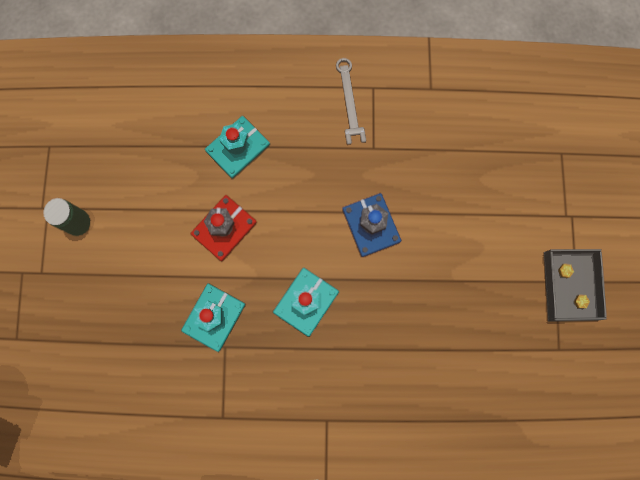

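View pics/side0.png

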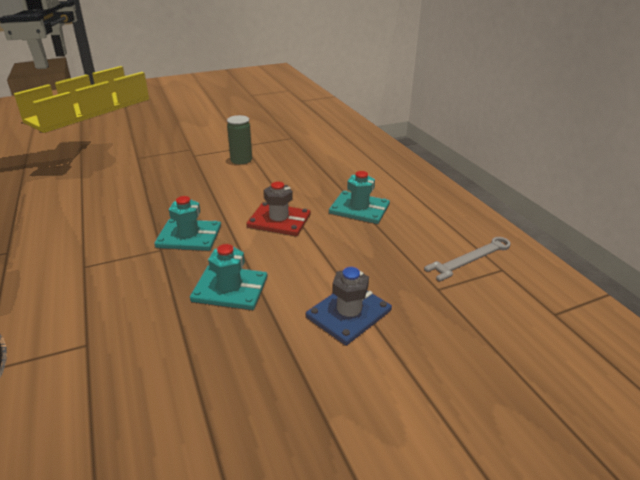

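View pics/wrist0.png

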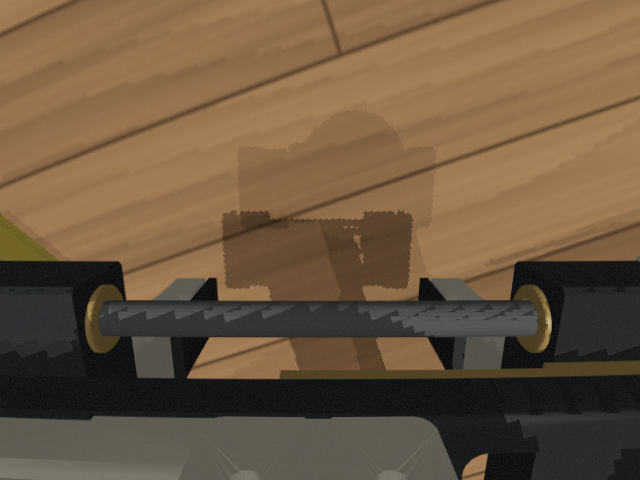

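Run:
```python
from h import *
import pickle
d=pickle.load(open("top0.pkl","rb")); s=pickle.load(open("side0.pkl","rb"))
save("t1.png",d["img"][185:270,180:270],7); save("s1.png",s["img"][170:245,235:325],7)
save("s2.png",s["img"][0:180,0:240],3.3)
```

```text
(no output)
```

View pics/t1.png

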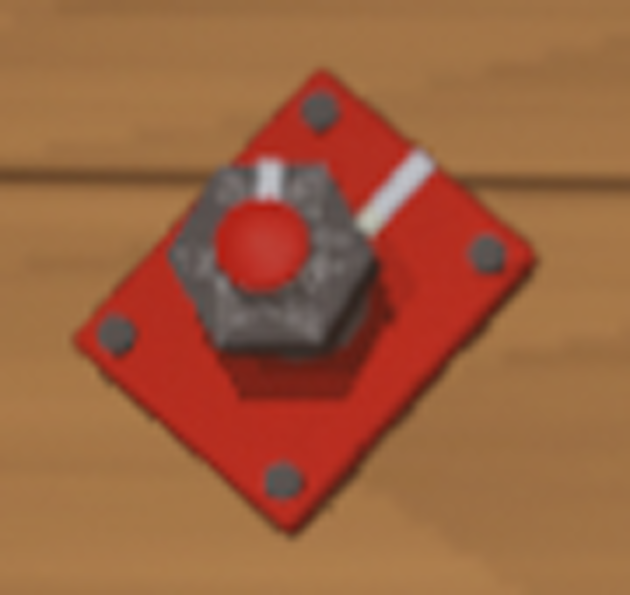

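View pics/s1.png

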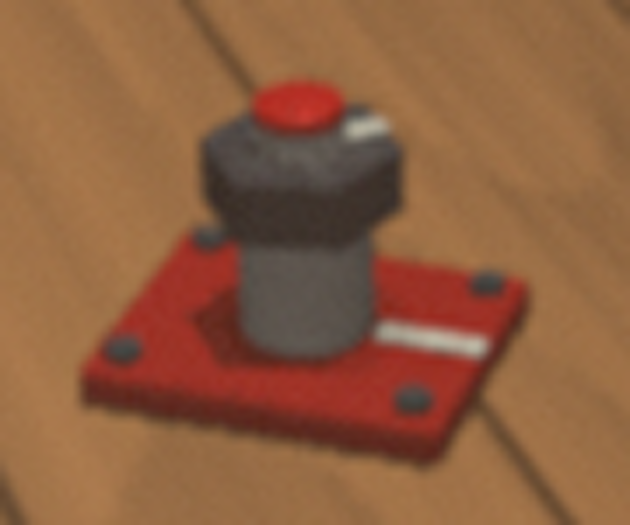

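View pics/s2.png

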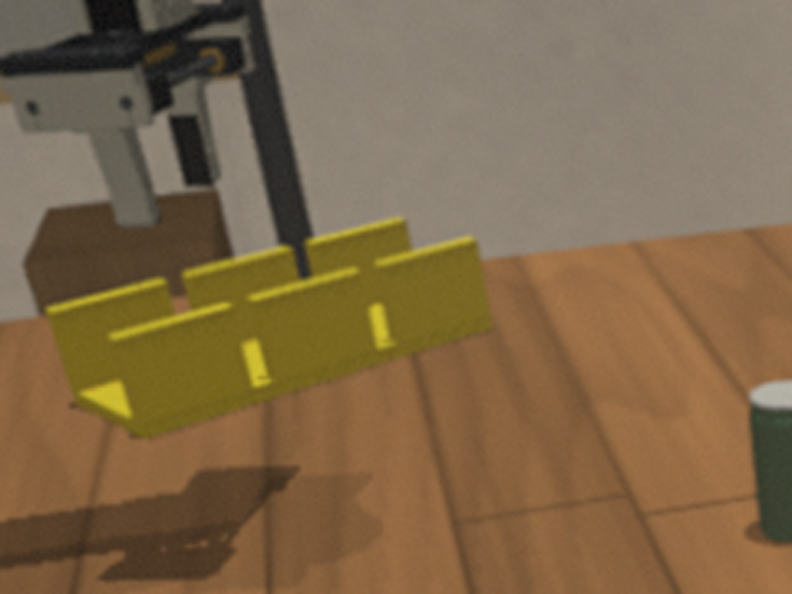

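Run:
```python
from h import *
import pickle
d=pickle.load(open("top0.pkl","rb")); s=pickle.load(open("side0.pkl","rb"))
def c(d,pts,z,o): return np.array([atz(d,u/7+o[0]-.43,v/7+o[1]-.43,z)[:2] for u,v in pts])
o=(180,185)
P=c(d,[(322,68),(538,256),(292,532),(74,338)],.012,o); print(P,P.mean(0),np.linalg.norm(P-np.roll(P,1,0),axis=1))
print("cap",c(d,[(262,245)],.08,o)); 
L=c(d,[(428,155),(366,228)],.012,o);print("line",L,np.degrees(np.arctan2(*(L[0]-L[1])[::-1])))
e=[P[i]-P[j] for i,j in((0,3),(1,2))]; print([np.degrees(np.arctan2(v[1],v[0])) for v in e])
e=[P[i]-P[j] for i,j in((0,1),(3,2))]; print([np.degrees(np.arctan2(v[1],v[0])) for v in e])
for z in (.064,.066):
  H=c(d,[(222,165),(322,165),(380,262),(322,352),(220,350),(170,255)],z,o); print(H,H.mean(0),np.linalg.norm(H-H.mean(0),axis=1))
  a=np.degrees(np.arctan2(*(H-H.mean(0)).T[::-1])); print("corner",a)
M=c(d,[(268,160),(268,195)],.065,o); print("mark",M,np.degrees(np.arctan2(*(M[0]-H.mean(0))[::-1])))
o=(235,170)
print("side cap",c(s,[(298,105)],.08,o))
print("line side",c(s,[(487,347),(378,331)],.012,o))
# yellow tray from side depth
im=s["img"].astype(int);z=s["z_map"];m=(im[:,:,0]-im[:,:,2]>70)&(im[:,:,1]-im[:,:,2]>60)&(z>0)
vs,us=np.where(m);vs,us=vs[us<200],us[us<200]
p=cv2.undistortPoints(np.c_[us,vs].astype(float)[:,None],K(s),s["D"])[:,0]; T=s["extrinsics"]
X=(np.c_[p,np.ones(len(p))]*z[vs,us][:,None])@T[:3,:3].T+T[:3,3]; print("tray",len(X),np.percentile(X,[1,50,99],axis=0))
for n,(u,v,z) in dict(t1=(235,137,.078),t2=(305,300,.078),t3=(207,316,.078),blue=(375,217,.08),can=(58,212,.1)).items(): print(n,atz(d,u,v,z))
```

```text
[[0.63347282 0.17827917]
 [0.58307187 0.11852595]
 [0.50844182 0.18040244]
 [0.55907123 0.24087641]] [0.57101444 0.17952099] [0.09723174 0.07817099 0.09694505 0.07886976]
cap [[0.57036563 0.17984239]]
line [[0.61002029 0.14882068]
 [0.58994457 0.16447325]] -37.9427242270555
[np.float64(-40.07534040477629), np.float64(-39.66245196141013)]
[np.float64(49.85286105228744), np.float64(50.063599204088135)]
[[0.59432567 0.19393374]
 [0.59468119 0.1684566 ]
 [0.56987433 0.15261293]
 [0.54663884 0.16621874]
 [0.54673115 0.19199428]
 [0.57086985 0.20595134]] [0.57052017 0.17986127] [0.02765386 0.02671744 0.027256   0.02750339 0.02670445 0.02609242]
corner [  30.58918224  -25.2686209   -91.35777207 -150.26225834  152.97725753
   89.2321217 ]
[[0.59385675 0.19355475]
 [0.59421157 0.16812795]
 [0.56945372 0.15231558]
 [0.54626414 0.16589451]
 [0.54635627 0.19161912]
 [0.57044727 0.20554861]] [0.57009828 0.17951009] [0.02759922 0.02666465 0.02720214 0.02744905 0.02665168 0.02604086]
corner [  30.58918224  -25.2686209   -91.35777207 -150.26225834  152.97725753
   89.2321217 ]
mark [[0.59555019 0.1820901 ]
 [0.58648935 0.18163626]] 5.788199941357131
side cap [[0.56833901 0.17515823]]
line side [[0.6094893  0.15129356]
 [0.58590983 0.16958203]]
tray 5034 [[0.07630894 0.84262424 0.00116107]
 [0.23517835 0.94605881 0.05294281]
 [0.42251325 1.10509708 0.08511824]]
t1 [0.72253876 0.15572493 0.078     ]
t2 [0.43426492 0.02445058 0.078     ]
t3 [0.40397032 0.18963545 0.078     ]
blue [ 0.57924027 -0.09385785  0.08      ]
can [0.57568012 0.45924733 0.1       ]
```

>>> step_arm(
  commands=[
    [[15, 11, 1], 0],
    [[31, 22.5, 2], 0],
    [[34, 24.5, 2], 0],
    [[34, 24.5, 2], 0],
    [[34, 24.5, 2], 0],
    [[34, 24.5, 2], 0],
    [[34, 24.5, 2], 0],
    [[34, 24.5, 2], 0],
    [[34, 24.5, 2], 0],
    [[34, 24.5, 2], 0],
    [[34, 24.5, 2], 0],
    [[34, 24.5, 2], 0],
    [[28, 20, 2], 0],
    [[12, 10, 1], 0],
    [[0, 0, 0], 5],
    [[0, 0, 0], 5],
    [[0, 0, 0], 0],
    [[0, 0, 0], 0],
  ],
  gripper=0,
)

```text
time_s: 2.4
tcp_pos: [0.5222, 0.2072, 0.2006]
eef_rot: [-180.0, -0.0, -28.9]
contact_force: [0.2, 0.6, 0.5]
gripper_width: 0.0878
```

```bash
cat >> h.py <<'E'
from scipy.spatial.transform import Rotation as Ro
def wcap():
    s=r.get_state(); d=imaging.capture("wrist")
    T=np.eye(4);T[:3,:3]=Ro.from_euler("xyz",s["eef_rot"],degrees=True).as_matrix();T[:3,3]=s["tcp_pos"]
    return s,d,T@np.array(d["T_tool_cam"])
E
python3 - <<'E'
from h import *
import pickle
s,d,T=wcap(); pickle.dump((s,d,T),open("w1.pkl","wb"))
print(s["tcp_pos"],s["eef_rot"],s["joints"],s["contact_force"],s["time_s"])
C=np.array([.570,.1795]);print(proj(d,[[*C,.08],[*C,.065],[*C,.012]],T))
save("w1.png",d["img"])
E
```

```text
[0.52216254 0.20720829 0.20061161] [-1.79995071e+02 -6.67305263e-04 -2.89446046e+01] [ 4.16071495e+01  1.10211975e+01 -1.60035528e+01 -1.13583240e-03
 -6.29703802e+01  1.94487621e+01] [0.19741832 0.5634556  0.5471635 ] 2.4
[[319.74054888 158.83520542]
 [319.65038649 158.13992239]
 [319.39384874 156.16180466]]
```

View pics/w1.png

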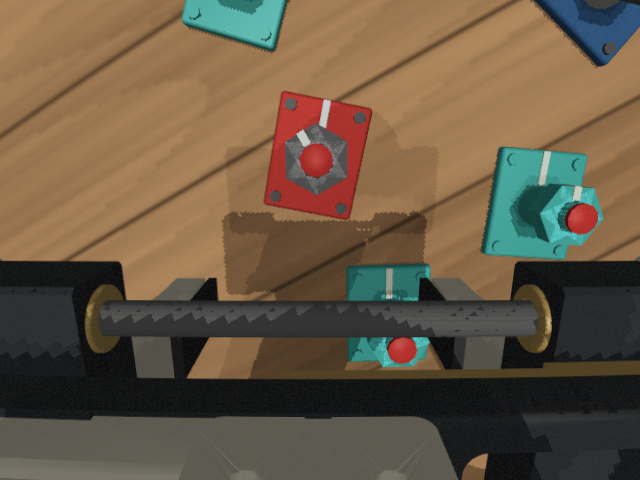

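Run:
```python
from h import *
import pickle
s,d,T=pickle.load(open("w1.pkl","rb")); save("w1c.png",d["img"][88:222,258:378],4.4)
```

```text
(no output)
```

View pics/w1c.png

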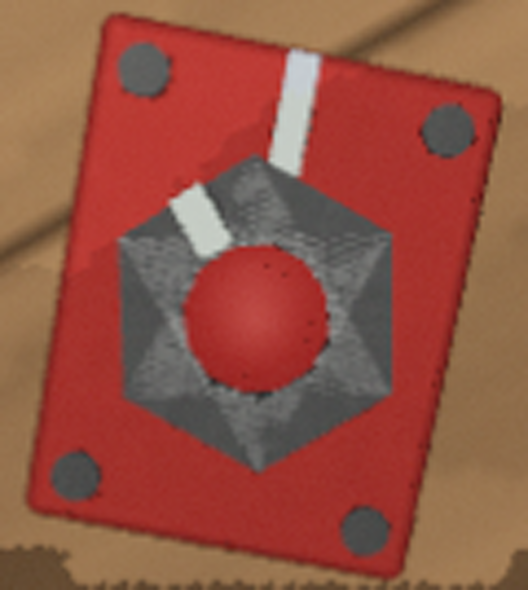

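Run:
```python
from h import *
import pickle
s,d,T=pickle.load(open("w1.pkl","rb"))
def c(pts,z): return np.array([atz(d,u/4.4+258-.4,v/4.4+88-.4,z,T)[:2] for u,v in pts])
an=lambda v:np.degrees(np.arctan2(v[1],v[0]))
P=c([(107,14),(500,95),(402,580),(28,510)],.012);print(P.mean(0),np.linalg.norm(P-np.roll(P,1,0),axis=1),an(P[0]-P[3]),an(P[1]-P[2]),an(P[0]-P[1])-90,an(P[3]-P[2])-90)
print("cap",c([(257,319)],.08))
L=c([(304,50),(285,172)],.012); print("line",an(L[0]-L[1]))
H=c([(257,156),(391,234),(391,390),(257,470),(123,395),(119,240)],.0637);m=H.mean(0);print(m,np.linalg.norm(H-m,axis=1));a=np.array([an(h-m) for h in H]);print(a,(a+30-15)%60-15+0)
M=c([(185,194),(215,247)],.0654);print("mark",an(M[0]-M[1]),an(M[0]-m))
```

```text
[0.57034074 0.18230756] [0.09800173 0.07759648 0.09753515 0.07840453] -39.69845503670632 -39.22278973829325 -40.07603950056778 -39.728724984899664
cap [[0.57050986 0.18223301]]
line -37.989142225849776
[0.57057313 0.18242566] [0.02615629 0.02640665 0.02629546 0.02630206 0.02654476 0.02629667]
[ -29.3070073   -88.20067739 -147.44317531  151.21153376   91.27973378
   32.53505772] [30.6929927  31.79932261 32.55682469 31.21153376 31.27973378 32.53505772]
mark 0.8635336599127946 1.673276167413893
```

>>> step_arm(
  commands=[
    [[18, 0, 5], -0.7],
    [[27, -0.4, 15], 0],
    [[9.8, 0, 20], 0],
    [[0, 0, 25], 0],
    [[0, 0, 25], 0],
    [[0, 0, 25], 0],
    [[0, 0, 22], 0],
    [[0, 0, 15], 0],
    [[0, 0, 8], 0],
    [[0, 0, 3.6], 0],
    [[0, 0, 0], 0],
    [[0, 0, 0], 0],
  ],
)

```text
time_s: 3.95
tcp_pos: [0.5711, 0.1815, 0.0376]
eef_rot: [-179.9, -0.0, -28.4]
contact_force: [0.1, 0.0, -0.4]
gripper_width: 0.0877
```

>>> step_arm(
  commands=[
    [[0, 0, 0], 0],
    [[0, 0, 0], 0],
    [[0, 0, 0], 0],
    [[0, 0, 0], 0],
    [[0, 0, 0], 0],
    [[0, 0, 0], 0],
  ],
  gripper=0.42,
  grip_force=5,
)

```text
time_s: 4.7
tcp_pos: [0.5706, 0.1813, 0.0369]
eef_rot: [180.0, 0.0, -28.4]
contact_force: [-0.1, -0.3, -0.5]
gripper_width: 0.0507
```

Run:
```python
from h import *
s,d,T=wcap();print(s); save("w2.png",d["img"]); d=imaging.capture("side"); save("s3.png",d["img"][140:260,200:360],5)
d=imaging.capture("top"); save("t3.png",d["img"][150:290,140:300],4)
```

```text
{'time_s': 4.7, 'joints': array([ 3.63097258e+01,  2.40296598e+01, -2.19356338e+01,  2.00290235e-03,
       -4.40402435e+01,  2.53233724e+01]), 'qd': array([-0.03141227,  0.03029502,  0.0488231 , -0.01757851,  0.07586371,
        0.12065001]), 'joint_torque': array([ 1.76908808e-03, -5.52822983e+01,  2.17326164e+01,  5.15354410e+00,
        6.63930271e-02,  3.82147766e-05]), 'tcp_pos': array([0.57063814, 0.18129702, 0.03693507]), 'eef_rot': array([ 1.79994400e+02,  1.10990482e-03, -2.83654620e+01]), 'contact_force': array([-0.11911049, -0.30191247, -0.51916163]), 'moment': array([-0.00825072, -0.06525066,  0.03031492]), 'gripper_width': 0.05067148167193654}
```

View pics/w2.png

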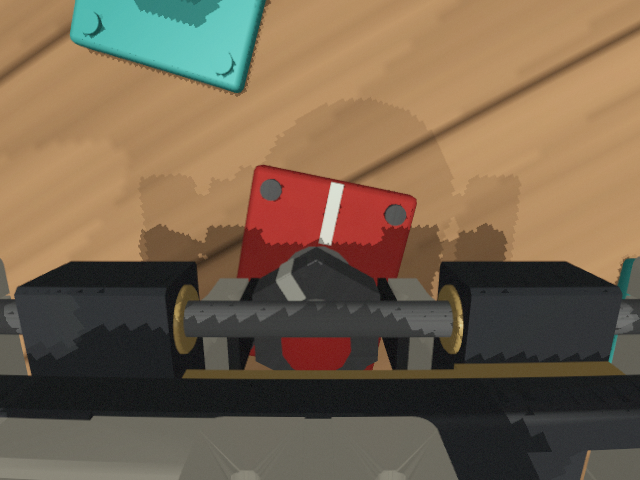

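View pics/s3.png

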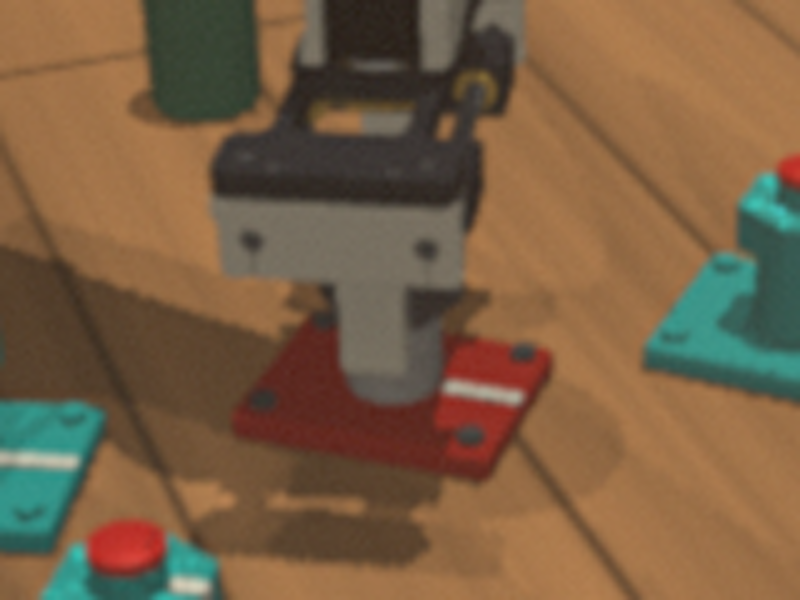

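>>> step_arm(
  commands=[
    [[0, 0, 0], 0],
    [[0, 0, 0], 0],
    [[0, 0, 0], 0],
    [[0, 0, 0], 0],
  ],
  gripper=0.6,
  grip_force=10,
)

```text
time_s: 5.35
tcp_pos: [0.571, 0.1819, 0.037]
eef_rot: [-179.9, -0.0, -28.4]
contact_force: [1.7, 4.5, -1.3]
gripper_width: 0.046
```

Run:
```python
from h import *
s=r.get_state()
for k in("tcp_pos","eef_rot","contact_force","moment","gripper_width"):print(k,s[k])
```

```text
tcp_pos [0.57104623 0.18185088 0.03704642]
eef_rot [-1.79945943e+02 -2.16164646e-02 -2.83536342e+01]
contact_force [ 1.6536479   4.50800644 -1.34485762]
moment [ 1.56233206 -0.54595106  0.04816072]
gripper_width 0.04598708690999904
```

>>> step_arm(
  commands=[
    [[-0.3, -0.7, 0], 0],
    [[0, 0, 0], 0],
    [[0, 0, 0], 0],
    [[0, 0, 0.07], 2],
    [[0, 0, 0.13], 4],
    [[0, 0, 0.17], 5],
    [[0, 0, 0.17], 5],
    [[0, 0, 0.17], 5],
    [[0, 0, 0.17], 5],
    [[0, 0, 0.13], 4],
    [[0, 0, 0], 0],
    [[0, 0, 0], 0],
  ],
  grip_force=45,
)

```text
time_s: 6.85
tcp_pos: [0.5709, 0.1819, 0.036]
eef_rot: [-180.0, -0.0, -58.3]
contact_force: [4.7, -1.1, -2.0]
gripper_width: 0.0457
```

Run:
```python
from h import *
s,d,T=wcap(); save("w3.png",d["img"])
for k in("tcp_pos","eef_rot","contact_force","moment","gripper_width"):print(k,s[k])
```

```text
tcp_pos [0.57089826 0.18189116 0.0360047 ]
eef_rot [-1.79993158e+02 -8.28697355e-03 -5.83370453e+01]
contact_force [ 4.71247053 -1.07011028 -2.04240938]
moment [-0.36634827 -1.82662016 -0.11987676]
gripper_width 0.045678616674218984
```

View pics/w3.png

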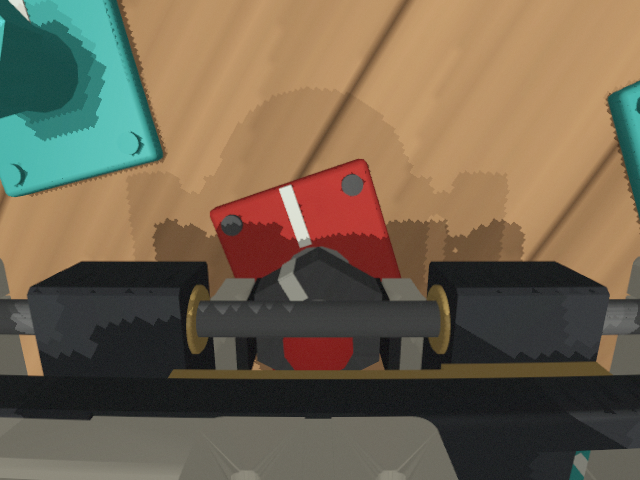

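>>> step_arm(
  commands=[
    [[0, 0, 0.1], 3],
    [[0, 0, 0.17], 5],
    [[0, 0, 0.03], 1],
    [[0, 0, 0], 0],
    [[0, 0, 0], 0],
  ],
)

```text
time_s: 7.52
tcp_pos: [0.5709, 0.1819, 0.0357]
eef_rot: [-180.0, -0.0, -67.3]
contact_force: [4.8, -0.8, -1.6]
gripper_width: 0.0459
```

Run:
```python
from h import *
s=r.get_state()
for k in("tcp_pos","eef_rot","contact_force","moment","gripper_width","joint_torque"):print(k,s[k])
```

```text
tcp_pos [0.5709026  0.18190854 0.03573   ]
eef_rot [-1.79993664e+02 -1.54106198e-02 -6.73038719e+01]
contact_force [ 4.83770871 -0.82882135 -1.61447177]
moment [-0.36797997 -1.77187126  0.1481808 ]
gripper_width 0.04587350873321121
joint_torque [  1.39639657 -56.05715632  20.04037499   3.9072606   -1.13093019
  -0.17070861]
```

>>> step_arm(
  commands=[
    [[0, 0, 0.03], 1],
    [[0, 0, 0.03], 1],
    [[0, 0, 0], 0],
    [[0, 0, 0], 0],
  ],
)

```text
time_s: 8.02
tcp_pos: [0.5709, 0.1819, 0.0357]
eef_rot: [-180.0, -0.0, -69.3]
contact_force: [5.2, -1.4, -2.5]
gripper_width: 0.0454
```

Run:
```python
from h import *
s=r.get_state()
for k in("tcp_pos","eef_rot","contact_force","moment","gripper_width","joint_torque"):print(k,s[k])
```

```text
tcp_pos [0.5709096  0.18192093 0.03566221]
eef_rot [-1.79993155e+02 -1.46980201e-02 -6.93010186e+01]
contact_force [ 5.22365465 -1.36745409 -2.53433504]
moment [-0.37872646 -1.83539996  0.21501944]
gripper_width 0.045406179331980275
joint_torque [  1.37653381 -56.07865334  20.04473627   3.89897302  -1.13485459
  -0.18937699]
```

>>> step_arm(
  commands=[
    [[0, 0, 0.03], 1],
    [[0, 0, 0], 0],
    [[0, 0, 0], 0],
  ],
)

```text
time_s: 8.4
tcp_pos: [0.5709, 0.1819, 0.0356]
eef_rot: [-180.0, -0.0, -70.3]
contact_force: [5.3, -2.1, -1.9]
gripper_width: 0.0454
```

Run:
```python
from h import *
s=r.get_state()
for k in("eef_rot","contact_force","moment","gripper_width","joint_torque"):print(k,s[k])
```

```text
eef_rot [-1.79995309e+02 -1.71699028e-02 -7.02878944e+01]
contact_force [ 5.28414078 -2.06049351 -1.87448054]
moment [-0.38903821 -1.73553548  0.28174283]
gripper_width 0.045413699103461394
joint_torque [  1.36568628 -56.07740164  20.06288409   3.78755271  -1.12431329
  -0.29524544]
```

>>> step_arm(
  commands=[
    [[0, 0, 0], 1],
    [[0, 0, 0], 0],
    [[0, 0, 0], 0],
  ],
)

```text
time_s: 8.78
tcp_pos: [0.5709, 0.1819, 0.0357]
eef_rot: [-180.0, -0.0, -71.2]
contact_force: [5.1, -1.3, -2.2]
gripper_width: 0.0457
```

Run:
```python
from h import *
s=r.get_state()
for k in("eef_rot","contact_force","moment","gripper_width","joint_torque"):print(k,s[k])
```

```text
eef_rot [-1.79997383e+02 -3.59528333e-02 -7.12177673e+01]
contact_force [ 5.13874822 -1.3026432  -2.24858879]
moment [-0.42841515 -1.78224552  0.84882958]
gripper_width 0.045656850618872556
joint_torque [  0.87045277 -56.19607329  20.19694448   3.40471029  -1.08762056
  -0.85674886]
```

>>> step_arm(
  commands=[
    [[0, 0, 0], 0],
    [[0, 0, 0], 0],
    [[0, 0, 0], 0],
    [[0, 0, 0], 0],
    [[0, 0, 0], 0],
    [[0, 0, 0], 0],
    [[0, 0, 0], 0],
  ],
  gripper=0,
)

```text
time_s: 9.65
tcp_pos: [0.5707, 0.182, 0.0355]
eef_rot: [180.0, 0.0, -71.4]
contact_force: [-0.2, -0.1, -0.2]
gripper_width: 0.0873
```

>>> step_arm(
  commands=[
    [[0, 0, -5], 0],
    [[0, 0, -15], 0],
    [[0, 0, -25], 0],
    [[0, 0, -25], 0],
    [[0, 0, -25], 0],
    [[0, 0, -25], 0],
    [[-15, 0, -20], 0],
    [[-20, 0, -15], 0],
    [[-15, 0, -10], 0],
    [[-5, 0, 0], 0],
    [[0, 0, 0], 0],
    [[0, 0, 0], 0],
  ],
)

```text
time_s: 11.15
tcp_pos: [0.5529, 0.2337, 0.1997]
eef_rot: [179.9, -0.0, -71.4]
contact_force: [-0.0, 0.2, 0.2]
gripper_width: 0.0876
```

Run:
```python
from h import *
import pickle
s,d,T=wcap(); pickle.dump((s,d,T),open("w4.pkl","wb")); save("w4.png",d["img"]); print(s["tcp_pos"],s["eef_rot"],proj(d,[[.5707,.182,.06]],T))
u,v=proj(d,[[.5707,.182,.04]],T)[0].astype(int); print(u,v); save("w4c.png",d["img"][v-70:v+70,u-70:u+70],4)
d=imaging.capture("top"); save("t4.png",d["img"][110:340,160:420],3)
```

```text
[0.55288898 0.2337429  0.19967771] [ 1.79914477e+02 -3.04875766e-02 -7.13779452e+01] [[316.87838379 158.74425126]]
316 157
```

View pics/w4c.png

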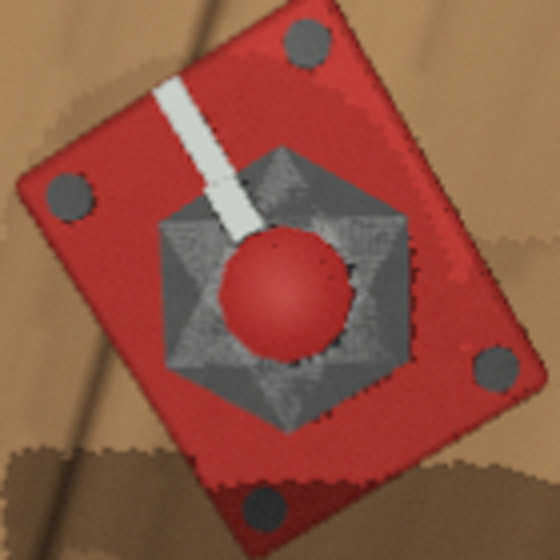

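View pics/t4.png

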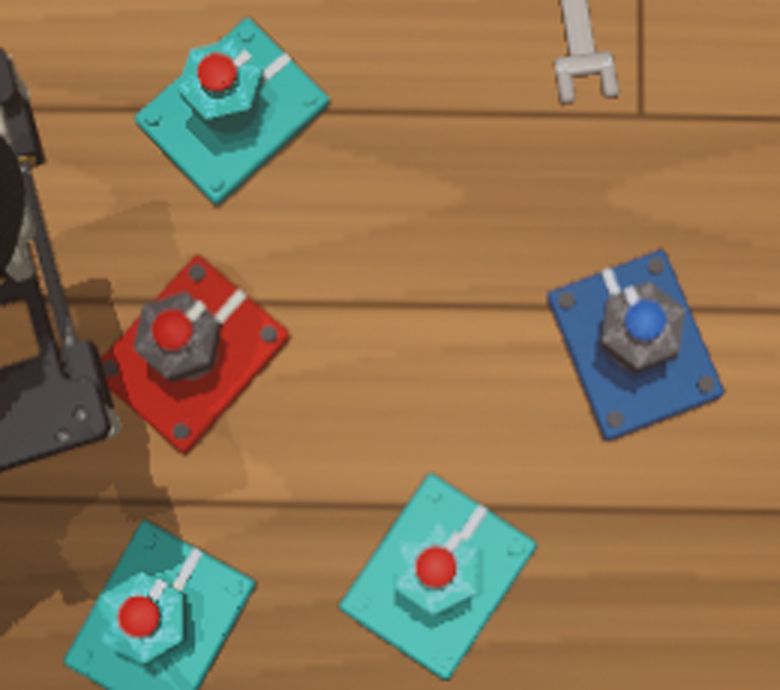

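Run:
```python
from h import *
import pickle
s,d,T=pickle.load(open("w4.pkl","rb"))
def c(pts,z): return np.array([atz(d,u/4+246-.4,v/4+87-.4,z,T)[:2] for u,v in pts])
an=lambda v:np.degrees(np.arctan2(v[1],v[0]))
P=c([(16,185),(334,-2),(548,378),(256,558)],.012); print(P.mean(0),an(P[0]-P[3]),an(P[1]-P[2]))
H=c([(281,146),(407,216),(408,362),(290,432),(166,366),(160,222)],.0625);m=H.mean(0);print(m,[an(h-m)%60-30 for h in H],np.mean([(an(h-m)%60)-30 for h in H]))
```

```text
[0.56951537 0.18257784] -39.408983498933736 -40.30691558184027
[0.57048106 0.18250461] [np.float64(20.287997961484166), np.float64(20.15806432881405), np.float64(19.33145000267686), np.float64(20.48630693835888), np.float64(19.871029564680313), np.float64(19.76894848179704)] 19.98396621296855
```

```bash
python3 -c "
from plant import close_job
print(close_job())"
```

```text
the job is handed in; nothing more can be done
None
```

I turned the red stop's jam nut about 41° clockwise until it hit its hard stop. I then let go, raised the gripper clear and handed the job in at about 11 s of the 30 s allowed.

- **Tightness:** the torque on the last joint jumped from about 0.3 to 0.86 N m over the final degree of turning, which marks the hard stop.
- **Alignment:** in the wrist picture taken after release, the nut's flats lie at -40.0° and the foot plate at -39.9°. The nut's white mark runs on from the plate's line.
- **Force:** with the gripper open, the wrist force read about 0 N. The highest reading I saw was about 6 N, well under the 120 N limit.
- **Other stops:** I never touched the blue stop or the turquoise ones, and the last top view shows them where they were, with the blue stop's marks still in line.

**Disagreements:** the top camera placed the red stop about 3 mm from where the wrist camera did. The side force when the fingers closed agreed with the wrist camera, so I corrected the grip by about 0.7 mm before turning. In the first pictures the plate's white line measured about 2° off the plate's edges. I put that down to reading the line's short ends and used the edges.

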